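# Fold down the keeper flaps of a bundle rack with one run of the fingertips

## Robot

A 6-joint arm with a two-finger parallel gripper is mounted at the origin on a cart in front of the work surface, level with it; the furniture and walls round the work are solid. World frame = base frame: x ahead of the robot, y to its left, z up, the work surface at z = 0. Lengths are in m, angles in rad, forces in N, time in s.
With the tool pointing down it reaches from about 0.4 to 0.825 m from the base axis. Payload 7 kg.
Tool frame: the origin (TCP) lies between the finger pads; the fingertips stand 19 mm ahead of it and the grasp point (between the pads) is the TCP; z points along the fingers, y is the direction in which the jaws open and shut (so a half turn about z gives the same grasp; the last joint's range is limited). The gripper opens to 85 mm and grips with 20 to 120 N. Pads are 22 mm wide; open, the fingers measure 114 mm over their backs; the gripper's body (76 mm by 85 mm) begins 54 mm behind the grasp point. The pads swing forward as they close: fully open they stand 13 mm farther back than shut.
Start: joints at [-1.018, 0.359, 0.012, 0, -1.224, -0.288], TCP at [0.177, -0.651, 0.25] pointing down, gripper open.
Joint ranges: [-3.07, 3.07], [-1.43, 2.12], [-1.02, 1.25], [-3.03, 1.67], [-3.05, -0], [-3.03, 3.03]. Speed limits (rad/s): [2.39, 2.39, 3.01, 3.14, 3.14, 3.14].

## Interface

Orientations are given as a 3x3 rotation matrix whose columns are the frame's x, y, z axes.
In Python, from plant import env gives the robot as it stands.
- The arm moves only by the tool jog_arm, never from a script. Its arguments are lists of equal length, an entry for each row: "translation": the shift along the world's x, y, z in mm, a list of three; "delta_rot": the turn, a rotation vector about the world's x, y, z in degrees, a list of three; "gripper": the opening, from -1 (shut) to 1 (fully open). A call has 1 to 8 rows; each row shifts and turns the commanded pose from where the row before left it; what a row does not reach is not made up. A row lasts 1/10 s, in which the tool goes at most 50 mm and 8.59 degrees, less where a joint would pass 70% of its speed; a pose out of reach is approached as far as the arm can. A call is refused whole if a number of a shift passes 50 or a number of a turn 8.59, either way. A call with a gripper value outside its range is refused whole. The fingers move at their own pace and stop on an object; "force" is the grip in N (left out, the last holds). Time passes only in rows, so rows that do not move let the fingers close. It gives the time, the measured TCP pose, the force and the opening at its end, in the units of the state.
- env.get_state(): the state, without advancing time (a new reading comes with each control period).
- env.snapshot(name): name is "scene" or "top" or "wrist"; returns the picture (480x640x3 uint8, red, green, blue); there is no depth.
- env.get_calibration(name): a dict with "vfov" (degrees; the focal length in pixels is half the picture's height over the tangent of half this angle, whatever the lens; pixels are square), "cx", "cy" (the principal point, pixels), "k1" (the pictures are not rectified: a ray, as slopes to the right and down, at radius r is drawn at 1 + k1 r^2 times it, then the intrinsics apply), "pose" (4x4, takes a point from camera to world coordinates). Camera axes: x right, y down, z forward; pixel columns grow to the right and rows downward; lengths in m; the calibration is good to about 2 mm. A picture is of the moment at which its call begins: read the wrist's pose just before it. get_calibration takes no time and is no camera call; for the wrist camera it gives the pose at the moment of the call.
- env.hand_in(): hands the job in, once; it reports no verdict.
The state is a dict: "time_s": time; "joints": joint angles; "qvel": joint speeds; "effort": joint torques, N m; "position": TCP position; "eef_rot": TCP orientation; "ft_force": force on the tool from outside, world axes, zero at the start; "moment": the same for the moment, N m; "width": finger opening in m.
Only numpy, scipy, OpenCV 4.12 (cv2) and the standard library are available. Lean on these libraries where they do the work, as an engineer would, in place of code of your own. Each camera call takes 0.05 s, during which the arm holds its last target.

## Task

Lock the temple bundles into their rack: run the fingertips lightly and low along its curved row, starting at the end on the robot's right, and push the four upright keeper flaps over one after another until each lies flat over its bundle. Push only, gently; do not touch or lift the bundles, leave everything else on the table where it is, and finish clear of the rack.

Things in the scene. Friction and masses are not known exactly. Their poses are not given: they have to be found in the camera images.
- rack: Fixed grey metal rack, about 100 x 250 mm: four pockets in a row on an arc, each with a bundle and a hinged keeper flap. Origin at table height; x points out through the hump of the curve (about away from the robot), y along the chord from keeper 1 to 4 (about to the robot's left). Row's middle line: arc of radius 150 mm about x = -135 mm, y = 0. Walls 20 mm high, hinge ears 31 mm, nothing fixed higher.
- keeper1 (a joint): Keeper flap 1 of 4 from the robot's right: aluminium plate, 14 mm wide across the row, 37 mm from hinge to tip, 3 mm thick. Rad: 0 = open, leaning back 0.30 towards the row's start; 0.30 = upright; 1.87 = shut flat over bundle 1 (end stop), top face 32 mm above the table. Swings over only in the direction from keeper 1 to 4, along the arc; stays at any angle where it is left; 0.5 N at its tip moves it.
- keeper1_hinge (a point): Middle of the hinge pin of keeper 1, on the middle line of the row, 28 mm above the table. Hinges are 0.36 rad (54 mm) apart along the arc.
- keeper2 (a joint): Keeper flap 2 of 4 from the robot's right: aluminium plate, 14 mm wide across the row, 37 mm from hinge to tip, 3 mm thick. Rad: 0 = open, leaning back 0.30 towards the row's start; 0.30 = upright; 1.87 = shut flat over bundle 2 (end stop), top face 32 mm above the table. Swings over only in the direction from keeper 1 to 4, along the arc; stays at any angle where it is left; 0.5 N at its tip moves it.
- keeper2_hinge (a point): Middle of the hinge pin of keeper 2, on the middle line of the row, 28 mm above the table. Hinges are 0.36 rad (54 mm) apart along the arc.
- keeper3 (a joint): Keeper flap 3 of 4 from the robot's right: aluminium plate, 14 mm wide across the row, 37 mm from hinge to tip, 3 mm thick. Rad: 0 = open, leaning back 0.30 towards the row's start; 0.30 = upright; 1.87 = shut flat over bundle 3 (end stop), top face 32 mm above the table. Swings over only in the direction from keeper 1 to 4, along the arc; stays at any angle where it is left; 0.5 N at its tip moves it.
- keeper3_hinge (a point): Middle of the hinge pin of keeper 3, on the middle line of the row, 28 mm above the table. Hinges are 0.36 rad (54 mm) apart along the arc.
- keeper4 (a joint): Keeper flap 4 of 4 from the robot's right: aluminium plate, 14 mm wide across the row, 37 mm from hinge to tip, 3 mm thick. Rad: 0 = open, leaning back 0.30 towards the row's start; 0.30 = upright; 1.87 = shut flat over bundle 4 (end stop), top face 32 mm above the table. Swings over only in the direction from keeper 1 to 4, along the arc; stays at any angle where it is left; 0.5 N at its tip moves it.
- keeper4_hinge (a point): Middle of the hinge pin of keeper 4, on the middle line of the row, 28 mm above the table. Hinges are 0.36 rad (54 mm) apart along the arc.
- row_start (a point): Point on the continued middle line of the row, 45 mm along the arc before the hinge of keeper 1 and 28 mm above the table; only the rack's flat foot, 6 mm high, is below it.
- row_end (a point): Point on the middle line of the row at the far end of the last pocket, 54 mm along the arc after the hinge of keeper 4, 28 mm above the table.
- bundle1: Loose bundle of dark curved temple shells, about 51 x 30 x 17 mm, lying across the row in pocket 1; its top is 21 mm above the table, below the shut flap. Origin: centre of its underside, 4 mm above the table.
- bundle2: Loose bundle of dark curved temple shells, about 51 x 30 x 17 mm, lying across the row in pocket 2; its top is 21 mm above the table, below the shut flap. Origin: centre of its underside, 4 mm above the table.
- bundle3: Loose bundle of dark curved temple shells, about 51 x 30 x 17 mm, lying across the row in pocket 3; its top is 21 mm above the table, below the shut flap. Origin: centre of its underside, 4 mm above the table.
- bundle4: Loose bundle of dark curved temple shells, about 51 x 30 x 17 mm, lying across the row in pocket 4; its top is 21 mm above the table, below the shut flap. Origin: centre of its underside, 4 mm above the table.
- parts_bin: Bystander: small open blue bin, 60 x 85 x 28 mm, standing inside the curve of the rack. Origin at its underside.
- specs_2: Bystander: black spectacle frame, 48 x 144 x 44 mm, behind the rack. Origin at its underside.
- screwdriver_1: Bystander: screwdriver with red handle, 163 x 13 x 13 mm, lying behind the rack. Origin at its underside.
Not all that is in view belongs to the job. Leave any green or purple look-alike of the bundle1 alone.

How it is judged:
By the outcome, as a careful person would: the job done as asked, in the order asked, and still so for the second after the job is handed in, with the robot touching nothing.
It also fails if it takes over 38 s, if anything falls off the work surface, if the arm or the gripper's body presses on something with over 40 N, if the wrist force passes 120 N, or if a joint passes its speed limit or range.

## Working session

There is one attempt and no reset: what is moved stays moved. The work goes in short steps, Python scripts to look and compute and a tool call to move; the robot and the scene stay as the last step left them, time stands still between calls to the robot, and variables do not carry over. Pictures are saved under pics/ and viewed, and the job is handed in when it is done.

Besides the shell and the picture viewer there is one more tool, called after "Request:" as name(argument=value, ...) on one line, values as JSON. jog_arm: Moves the arm, as the interface text tells. Its arguments: {"type":"object","properties":{"translation":{"type":"array","items":{"type":"array","items":{"type":"number"}}},"delta_rot":{"type":"array","items":{"type":"array","items":{"type":"number"}}},"gripper":{"type":"array","items":{"type":"number"}},"force":{"type":"number"}},"required":["translation","delta_rot","gripper"]}

```bash
mkdir -p pics; ls; cat > h.py <<'E'
import numpy as np,cv2
from plant import env
def snap(n,f):
    c=env.get_calibration(n);im=env.snapshot(n);cv2.imwrite('pics/'+f+'.png',im[:,:,::-1]);np.savez('pics/'+f+'.npz',im=im,pose=c['pose'],v=np.array([c['vfov'],c['cx'],c['cy'],c['k1']]));return im
def load(f):
    return np.load('pics/'+f+'.npz')
def _K(d):
    v=d['v'];fl=240/np.tan(np.radians(v[0])/2);return fl,v[1],v[2],v[3]
def ray(d,u,v):
    fl,cx,cy,k=_K(d);x=(u-cx)/fl;y=(v-cy)/fl;rd=np.hypot(x,y);r=rd
    for _ in range(30): r=rd/(1+k*r*r)
    s=r/rd if rd>0 else 1
    P=d['pose'];w=P[:3,:3]@np.array([x*s,y*s,1]);return P[:3,3],w
def plane(d,u,v,z):
    o,w=ray(d,u,v);return o+w*(z-o[2])/w[2]
def proj(d,p):
    fl,cx,cy,k=_K(d);P=d['pose'];c=P[:3,:3].T@(np.array(p)-P[:3,3]);x,y=c[:2]/c[2];f=1+k*(x*x+y*y);return np.array([cx+fl*x*f,cy+fl*y*f])
E
python3 - <<'E'
from h import *
snap('top','top1');snap('scene','scene1')
s=env.get_state();print(s['time_s'],s['position'],s['eef_rot'],s['width'],s['ft_force'])
for n in('top','scene','wrist'):print(env.get_calibration(n))
E
```

```text
pics
0.1 [ 0.17652966 -0.65110868  0.24946793] [[-9.65186567e-01 -2.61561908e-01 -5.09741621e-04]
 [-2.61562370e-01  9.65185614e-01  1.36300098e-03]
 [ 1.35486142e-04  1.44887946e-03 -9.99998941e-01]] 0.08537094851607216 [0.55677576 0.03224626 0.20091979]
{'vfov': 47.16508205576134, 'cx': 319.08903656224027, 'cy': 232.11771807246245, 'k1': -0.07102746904269833, 'pose': array([[ 0.16037138, -0.96425856,  0.21091813,  0.35990878],
       [-0.98703814, -0.15535232,  0.04026613, -0.30764394],
       [-0.00606034, -0.21464177, -0.97667404,  0.8851648 ],
       [ 0.        ,  0.        ,  0.        ,  1.        ]])}
{'vfov': 43.25437009856981, 'cx': 319.6246013447518, 'cy': 244.99694596921356, 'k1': -0.17052578772163043, 'pose': array([[-0.69039036, -0.48779223,  0.53424703,  0.02795512],
       [-0.72329163,  0.45061059, -0.52325836,  0.19862798],
       [ 0.01450399, -0.74766893, -0.66391325,  0.71428456],
       [ 0.        ,  0.        ,  0.        ,  1.        ]])}
{'vfov': 65.2775293985559, 'cx': 316.00632531781787, 'cy': 241.3890488553685, 'k1': -0.0704870609547278, 'pose': array([[-0.26183684,  0.93027639,  0.25695778,  0.11134179],
       [ 0.96510838,  0.25164053,  0.07240756, -0.66933997],
       [ 0.00269806,  0.26695108, -0.9637063 ,  0.37353232],
       [ 0.        ,  0.        ,  0.        ,  1.        ]])}
```

View pics/top1.png

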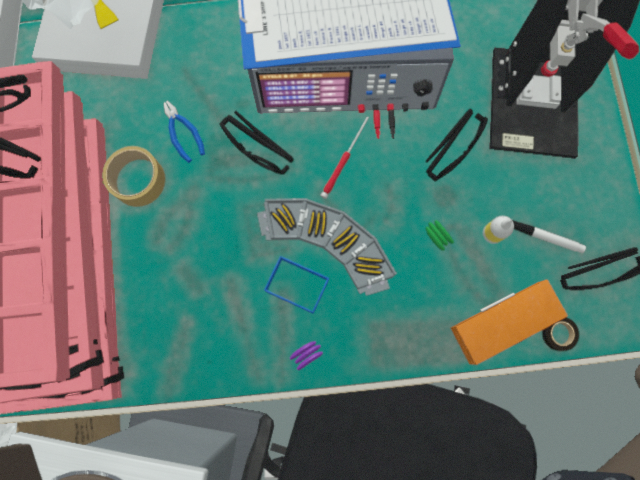

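View pics/scene1.png

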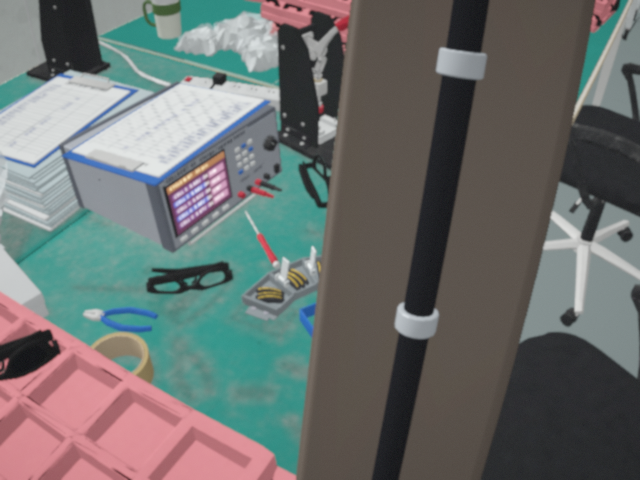

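The top view shows the rack, with its right end foot near pixel (374,285) and its left end near (266,222). The blue bin is at about (297,285). In the scene view the arm hides most of the rack. I'll zoom in next.

```bash
python3 - <<'E'
from h import *
d=load('top1');im=d['im'][180:320,240:420];cv2.imwrite('pics/z1.png',cv2.resize(im,None,fx=4.4,fy=4.2857,interpolation=cv2.INTER_CUBIC)[:,:,::-1])
for p in [(374,285),(266,222),(297,285),(380,268),(323,195)]:print(p,plane(d,*p,0.02))
E
```

```text
(374, 285) [ 0.47614999 -0.37128847  0.02      ]
(266, 222) [ 0.54963015 -0.18438187  0.02      ]
(297, 285) [ 0.45678661 -0.25124531  0.02      ]
(380, 268) [ 0.50451436 -0.37690645  0.02      ]
(323, 195) [ 0.60913    -0.26832116  0.02      ]
```

View pics/z1.png

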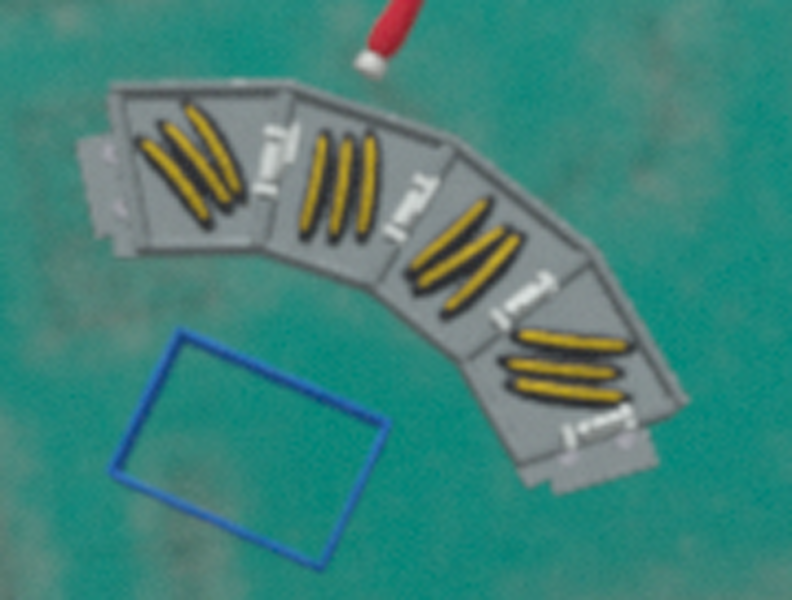

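```bash
cat > fit.py <<'E'
from h import *
from scipy.optimize import least_squares
def fit(pts):
    # pts list (xy, k, side) ; hinge-plane boundaries at phi=-.72+.36k
    def f(q):
        out=[]
        for p,k,s in pts:
            a=q[2]-.72+.36*k; r=q[3+s]
            out+=[p[0]-(q[0]+r*np.cos(a)),p[1]-(q[1]+r*np.sin(a))]
        return np.array(out)
    r=least_squares(f,[.4,-.3,-.4,.18,.12],loss='soft_l1',f_scale=.003);return r.x,f(r.x).reshape(-1,2)
def arc(q,s,off=0): # s = mm along arc from keeper1 hinge
    a=q[2]-.72+s/150.; return q[:2]+(.15+off)*np.array([np.cos(a),np.sin(a)]),a
E
python3 - <<'E'
from fit import *
d=load('top1');s=lambda u,v:(240+u/4.4-.5+.11,180+v/4.2857-.5+.12)
O=[(685,403),(592,250),(453,145),(290,85),(112,88)];I=[(522,465),(467,358),(372,288),(262,248),(135,252)]
pts=[]
for side,L in((0,O),(1,I)):
    for k,p in enumerate(L):pts.append((plane(d,*s(*p),.02)[:2],k,side))
q,r=fit(pts);print(q);print((r*1000).round(1).tolist())
for st in(-45,0,54,108,162,216):print(st,arc(q,st*1.))
E
```

```text
[ 0.41193046 -0.24060102 -0.36007126  0.18424503  0.1209446 ]
[[0.6, 1.0], [0.9, 1.2], [-0.9, 0.9], [1.0, -0.7], [1.1, -0.5], [-1.6, -0.2], [0.7, -1.6], [-0.9, -0.6], [0.0, -1.1], [-1.1, 1.9]]
-45 (array([ 0.44036609, -0.38788108]), np.float64(-1.3800712561160735))
0 (array([ 0.48262028, -0.37289973]), np.float64(-1.0800712561160735))
54 (array([ 0.52469427, -0.33951676]), np.float64(-0.7200712561160735))
108 (array([ 0.55231121, -0.29345216]), np.float64(-0.3600712561160735))
162 (array([ 0.56193046, -0.24061171]), np.float64(-7.125611607339266e-05))
216 (array([ 0.55231874, -0.18776989]), np.float64(0.3599287438839265))
```

Request:
jog_arm(translation=[[43,43,0],[43,43,0],[43,43,0],[43,43,0],[43,43,0],[34,40,0],[0,0,0],[0,0,0]], delta_rot=[[0,0,0],[0,0,0],[0,0,0],[0,0,0],[0,0,0],[0,0,0],[0,0,0],[0,0,0]], gripper=[-1,-1,-1,-1,-1,-1,-1,-1], force=40)

```text
time_s: 0.9
position: [0.3867, -0.4355, 0.2502]
eef_rot: [[-0.964, -0.265, -0.0], [-0.265, 0.964, 0.0], [0.0, 0.0, -1.0]]
ft_force: [-0.8, -0.2, -0.4]
width: 0.0
```

```bash
python3 - <<'E'
from h import *
snap('wrist','w1')
s=env.get_state();print(s['time_s'],s['position'],s['eef_rot'].round(3),s['width'],s['ft_force'])
E
```

```text
0.95 [ 0.38589564 -0.4362647   0.25011555] [[-0.965 -0.263 -0.   ]
 [-0.263  0.965  0.   ]
 [ 0.     0.    -1.   ]] 0.0002713955426259832 [ 0.05043408 -0.90433205  0.14823039]
```

View pics/w1.png

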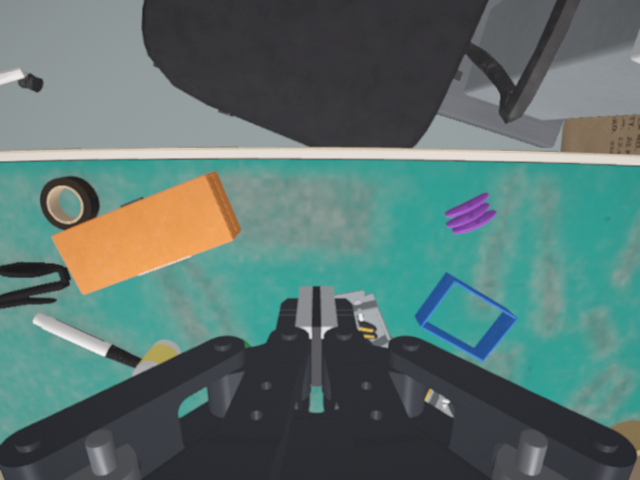

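The wrist view looks back over the shut fingers, whose pale tips end near (317,288). Part of the rack's first pocket shows at (365,310). I'll check the tip length by projecting it.

```bash
python3 - <<'E'
from h import *
d=load('w1');s=env.get_state();R=s['eef_rot'];p=s['position']
for z in(0,.006,.013,.019,.025):
  print(z,[proj(d,p+R@np.array([x,y,z])).round(1).tolist() for x,y in((.011,0),(.011,.008),(.011,-.0145),(-.011,.0))])
im=d['im'][260:400,250:390];cv2.imwrite('pics/z2.png',cv2.resize(im,None,fx=4.2,fy=4.2,interpolation=cv2.INTER_CUBIC)[:,:,::-1])
E
```

```text
0 [[315.1, 298.7], [337.3, 298.7], [274.8, 298.6], [315.0, 352.3]]
0.006 [[315.1, 292.1], [336.4, 292.1], [276.4, 292.0], [315.0, 343.9]]
0.013 [[315.1, 285.0], [335.5, 285.0], [278.2, 284.9], [315.0, 334.9]]
0.019 [[315.1, 279.4], [334.7, 279.5], [279.6, 279.4], [315.1, 327.8]]
0.025 [[315.1, 274.3], [334.0, 274.3], [280.9, 274.2], [315.1, 321.1]]
```

View pics/z2.png

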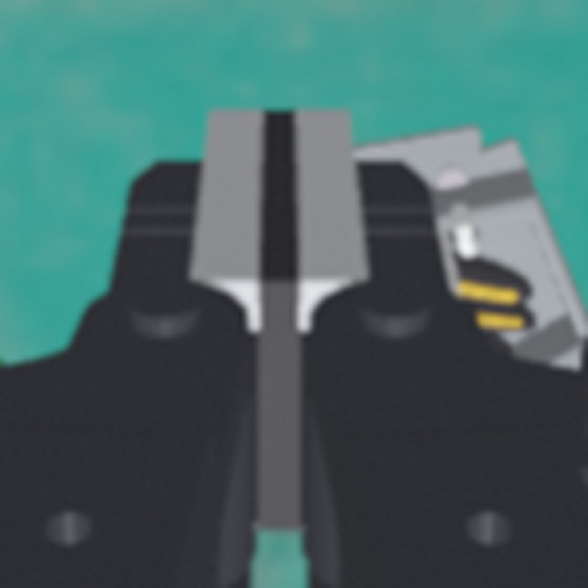

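Request:
jog_arm(translation=[[14,10,-25],[14,11,-25],[14,10,-25],[14,11,-25],[13,10,-25],[0,0,0],[0,0,0]], delta_rot=[[0,0,0],[0,0,0],[0,0,0],[0,0,0],[0,0,1.5],[0,0,0],[0,0,0]], gripper=[-1,-1,-1,-1,-1,-1,-1])

```text
time_s: 1.65
position: [0.4539, -0.3855, 0.1249]
eef_rot: [[-0.958, -0.286, -0.002], [-0.286, 0.958, 0.0], [0.002, 0.001, -1.0]]
ft_force: [-0.4, -0.5, 0.5]
width: 0.0001
```

```bash
python3 - <<'E'
from h import *
snap('scene','s2');snap('top','t2');snap('wrist','w2')
s=env.get_state();print(s['time_s'],s['position'],s['eef_rot'].round(3),s['ft_force'])
d=load('s2');im=d['im'][200:360,180:360];a=cv2.resize(im,None,fx=2.2,fy=2.2,interpolation=cv2.INTER_CUBIC)
d=load('t2');im=d['im'][180:340,240:420];b=cv2.resize(im,None,fx=2.2,fy=2.2,interpolation=cv2.INTER_CUBIC)
cv2.imwrite('pics/z3.png',np.hstack([a,b])[:,:,::-1])
E
```

```text
1.8 [ 0.4546198  -0.38580795  0.12655122] [[-0.958 -0.285  0.002]
 [-0.285  0.958 -0.001]
 [-0.001 -0.001 -1.   ]] [0.25154625 0.62114069 0.0891526 ]
```

View pics/z3.png

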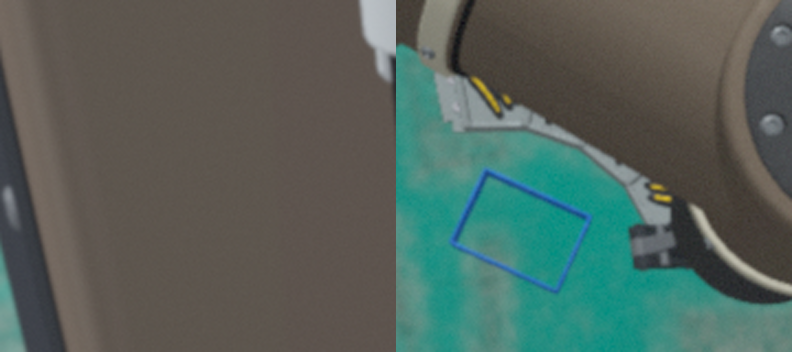

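View pics/w2.png

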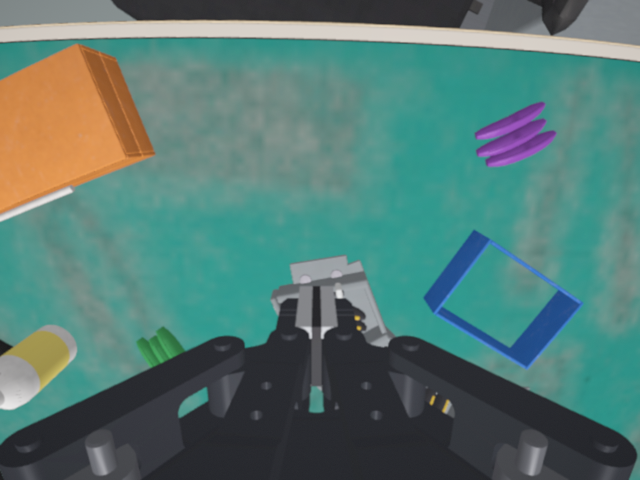

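The wrist view shows the rack's foot around (320,268), in line behind the shut fingers. Its end-wall corners are at about (272,293) and (362,268). The arm blocks the scene view.

```bash
python3 - <<'E'
from fit import *
d=load('w2');q=[0.41193046,-0.24060102,-0.36007126]
for r in(.184,.121):
  for z in(.0,.02):
    a=-1.08;print(r,z,proj(d,[q[0]+r*np.cos(a),q[1]+r*np.sin(a),z]).round(1))
p,a=arc(q,0.);print('h1',proj(d,[*p,.028]),'start',proj(d,[*arc(q,-20.)[0],.006]))
im=d['im'][240:360,240:420];cv2.imwrite('pics/z4.png',cv2.resize(im,None,fx=4.4,fy=4.4,interpolation=cv2.INTER_CUBIC)[:,:,::-1])
E
```

```text
0.184 0.0 [276.2 289.1]
0.184 0.02 [273.1 300.8]
0.121 0.0 [362.5 272.7]
0.121 0.02 [366.1 283.2]
h1 [323.18472963 296.31200283] start [318.83142469 256.50292301]
```

View pics/z4.png

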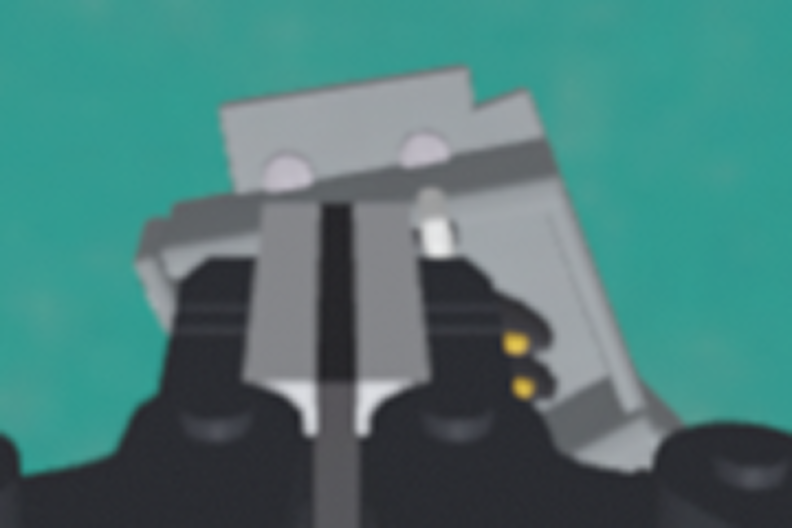

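Request:
jog_arm(translation=[[0,0,-25],[0,0,-25],[0,0,-20],[0,0,0]], delta_rot=[[0,0,0],[0,0,0],[0,0,0],[0,0,0]], gripper=[-1,-1,-1,-1])

```text
time_s: 2.2
position: [0.4531, -0.3845, 0.0538]
eef_rot: [[-0.958, -0.285, -0.003], [-0.285, 0.958, 0.001], [0.002, 0.002, -1.0]]
ft_force: [-0.3, 0.4, 1.0]
width: 0.0001
```

```bash
cat > st.py <<'E'
from fit import *
import sys
q=np.array([0.41193046,-0.24060102,-0.36007126])
s=env.get_state();p=s['position'];R=s['eef_rot']
v=p[:2]-q[:2];a=np.arctan2(v[1],v[0]);S=(a-q[2]+.72)*150
h=np.degrees(np.arctan2(-R[1,0],-R[0,0]));
print('t',s['time_s'],'pos',p.round(4),'s',S.round(1),'rad err mm',((np.hypot(*v)-.15)*1000).round(2),'heading',h.round(1),'want',(np.degrees(a)+90).round(1),'F',s['ft_force'].round(2))
if len(sys.argv)>1:
  ds=float(sys.argv[1]);n=int(sys.argv[2]);c=p[:2]*1000
  for i in range(1,n+1):
    x=arc(q,S+ds*i)[0]*1000; dd=(x-c).round();c=c+dd;print(dd.tolist(),end=' ')
  print('rot/row',np.degrees(ds/150))
E
python3 st.py 6 9
```

```text
t 2.2 pos [ 0.4531 -0.3845  0.0538] s -31.8 rad err mm -0.29 heading 16.6 want 16.0 F [-0.28  0.36  0.97]
[6.0, 1.0] [5.0, 2.0] [6.0, 3.0] [6.0, 2.0] [5.0, 3.0] [5.0, 3.0] [5.0, 3.0] [5.0, 3.0] [5.0, 4.0] rot/row 2.291831180523293
```

Request:
jog_arm(translation=[[6,2,0],[5,2,0],[6,2,0],[6,2,0],[5,3,0],[5,3,0],[5,3,0],[5,3,0]], delta_rot=[[0,0,2],[0,0,2.3],[0,0,2.3],[0,0,2.3],[0,0,2.3],[0,0,2.3],[0,0,2.3],[0,0,2.3]], gripper=[-1,-1,-1,-1,-1,-1,-1,-1])

```text
time_s: 3.0
position: [0.4995, -0.3651, 0.0577]
eef_rot: [[-0.819, -0.573, 0.003], [-0.573, 0.819, -0.001], [-0.002, -0.003, -1.0]]
ft_force: [-0.4, 0.5, 0.6]
width: -0.0001
```

```bash
python3 st.py 4 4; python3 -c "
from h import *
snap('wrist','w3')"
```

```text
t 3.0 pos [ 0.4995 -0.3651  0.0577] s 18.3 rad err mm 2.17 heading 35.0 want 35.1 F [-0.35  0.51  0.6 ]
[2.0, 4.0] [3.0, 3.0] [3.0, 2.0] [3.0, 3.0] rot/row 1.5278874536821954
```

View pics/w3.png

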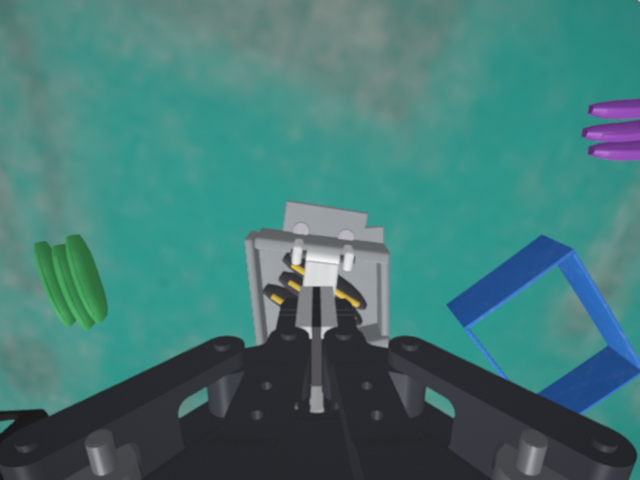

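Flap 1 is tipping over: its white plate shows between the ears at (322,268), with the finger centred at 317. Next I advance slightly and descend over it until I feel its stop.

Request:
jog_arm(translation=[[2,4,0],[0,0,-1],[0,0,-1],[0,0,-1],[0,0,0]], delta_rot=[[0,0,1.5],[0,0,0],[0,0,0],[0,0,0],[0,0,0]], gripper=[-1,-1,-1,-1,-1])

```text
time_s: 3.55
position: [0.4996, -0.3606, 0.0521]
eef_rot: [[-0.806, -0.591, -0.0], [-0.591, 0.806, 0.0], [0.0, 0.0, -1.0]]
ft_force: [0.0, -0.2, 1.0]
width: -0.0004
```

```bash
python3 st.py; python3 -c "
from h import *
im=snap('wrist','w4')[220:340,220:420]
cv2.imwrite('pics/z5.png',cv2.resize(im,None,fx=4,fy=4,interpolation=cv2.INTER_CUBIC)[:,:,::-1])"
```

```text
t 3.55 pos [ 0.4996 -0.3606  0.0521] s 21.0 rad err mm -1.35 heading 36.3 want 36.1 F [ 0.03 -0.22  0.97]
```

View pics/z5.png

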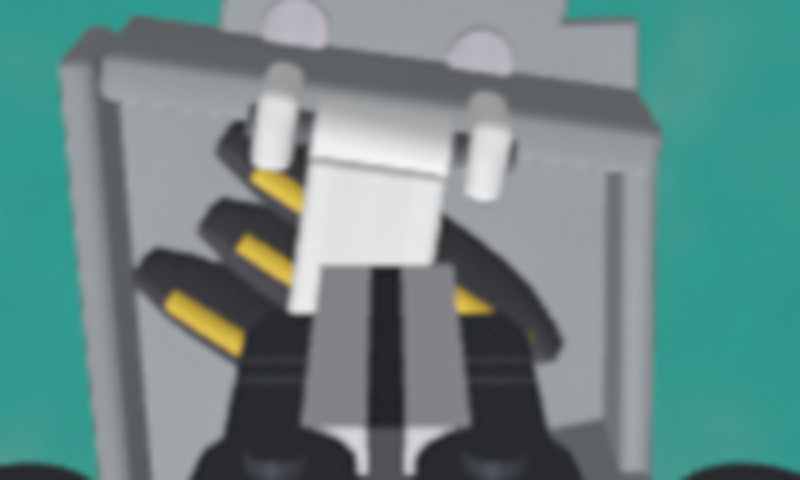

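Flap 1 now lies nearly flat under the tip. It follows the tangent at its hinge, so the finger sits about 2 mm towards the inside. I'll keep lowering.

Request:
jog_arm(translation=[[1,-1,-1],[0,0,0]], delta_rot=[[0,0,0],[0,0,0]], gripper=[-1,-1])

```text
time_s: 3.8
position: [0.5007, -0.3617, 0.0512]
eef_rot: [[-0.806, -0.592, -0.0], [-0.592, 0.806, 0.0], [0.0, 0.0, -1.0]]
ft_force: [0.1, -0.4, 0.6]
width: -0.0001
```

Request:
jog_arm(translation=[[0,0,-1],[0,0,0]], delta_rot=[[0,0,0],[0,0,0]], gripper=[-1,-1])

```text
time_s: 4.0
position: [0.5008, -0.3617, 0.051]
eef_rot: [[-0.806, -0.592, -0.0], [-0.592, 0.806, -0.0], [0.0, -0.0, -1.0]]
ft_force: [-1.2, 0.9, 7.6]
width: -0.0002
```

```bash
python3 st.py 6.75 8
```

```text
t 4.0 pos [ 0.5008 -0.3617  0.051 ] s 21.3 rad err mm 0.21 heading 36.3 want 36.3 F [-1.24  0.91  7.57]
[5.0, 4.0] [5.0, 5.0] [5.0, 4.0] [5.0, 5.0] [5.0, 5.0] [4.0, 5.0] [4.0, 6.0] [4.0, 5.0] rot/row 2.5783100780887045
```

Request:
jog_arm(translation=[[0,0,1.5],[5,4,0],[5,5,0],[5,4,0],[5,5,0],[5,5,0],[4,5,0],[4,6,0]], delta_rot=[[0,0,0],[0,0,2.6],[0,0,2.6],[0,0,2.6],[0,0,2.6],[0,0,2.6],[0,0,2.6],[0,0,2.6]], gripper=[-1,-1,-1,-1,-1,-1,-1,-1])

```text
time_s: 4.8
position: [0.5339, -0.3276, 0.0517]
eef_rot: [[-0.58, -0.815, -0.0], [-0.815, 0.58, -0.0], [0.0, 0.0, -1.0]]
ft_force: [-0.1, -0.2, 0.1]
width: -0.0005
```

```bash
python3 st.py; python3 -c "
from h import *
im=snap('wrist','w5')[150:350,180:450]
cv2.imwrite('pics/z6.png',cv2.resize(im,None,fx=2.9,fy=2.9,interpolation=cv2.INTER_CUBIC)[:,:,::-1])"
```

```text
t 4.8 pos [ 0.5339 -0.3276  0.0517] s 69.1 rad err mm -0.18 heading 54.6 want 54.5 F [-0.12 -0.21  0.05]
```

View pics/z6.png

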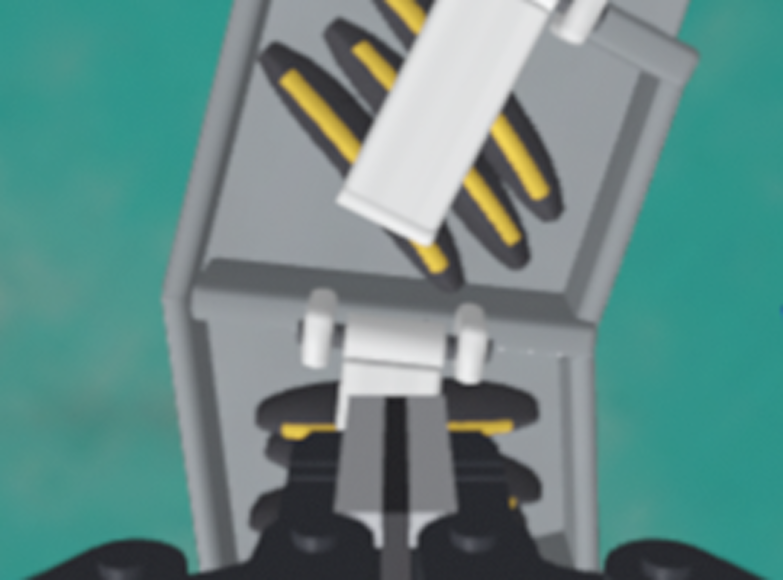

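Flap 1 lies flat and flap 2 is nearly down under the tip. I advance one more step and press it lightly.

Request:
jog_arm(translation=[[4,5,0],[0,0,-0.5],[0,0,-0.7],[0,0,0]], delta_rot=[[0,0,2.3],[0,0,0],[0,0,0],[0,0,0]], gripper=[-1,-1,-1,-1])

```text
time_s: 5.25
position: [0.5381, -0.3225, 0.0511]
eef_rot: [[-0.549, -0.836, 0.001], [-0.836, 0.549, 0.0], [-0.0, -0.001, -1.0]]
ft_force: [0.1, 3.2, 4.7]
width: -0.0
```

```bash
python3 st.py 6.75 8
```

```text
t 5.25 pos [ 0.5381 -0.3225  0.0511] s 75.6 rad err mm 0.41 heading 56.7 want 57.0 F [0.14 3.17 4.71]
[3.0, 6.0] [3.0, 6.0] [4.0, 6.0] [2.0, 6.0] [3.0, 6.0] [2.0, 7.0] [2.0, 6.0] [1.0, 7.0] rot/row 2.5783100780887045
```

Request:
jog_arm(translation=[[0,0,1.2],[4,6,0],[3,6,0],[4,6,0],[2,6,0],[3,6,0],[2,7,0],[2,6,0]], delta_rot=[[0,0,0],[0,0,2.6],[0,0,2.6],[0,0,2.6],[0,0,2.6],[0,0,2.6],[0,0,2.6],[0,0,2.6]], gripper=[-1,-1,-1,-1,-1,-1,-1,-1])

```text
time_s: 6.05
position: [0.5575, -0.2797, 0.0517]
eef_rot: [[-0.259, -0.966, -0.0], [-0.966, 0.259, -0.0], [0.0, 0.0, -1.0]]
ft_force: [0.2, 0.2, 0.7]
width: -0.0001
```

```bash
python3 st.py 6 1; python3 -c "
from h import *
im=snap('wrist','w6')[150:350,180:450]
cv2.imwrite('pics/z7.png',cv2.resize(im,None,fx=2.9,fy=2.9,interpolation=cv2.INTER_CUBIC)[:,:,::-1])"
```

```text
t 6.05 pos [ 0.5575 -0.2797  0.0517] s 122.6 rad err mm 0.72 heading 75.0 want 75.0 F [0.21 0.22 0.65]
[1.0, 6.0] rot/row 2.291831180523293
```

View pics/z7.png

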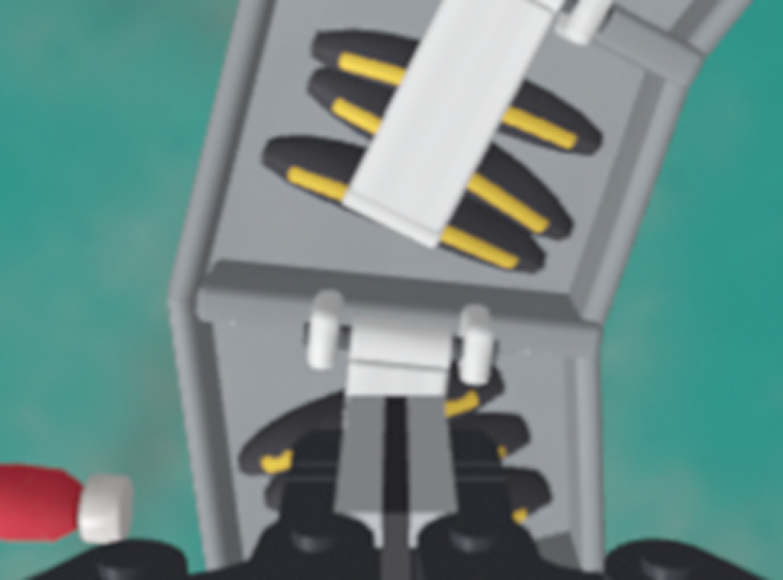

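Flap 2 is flat and flap 3 is nearly down. I repeat the same step.

Request:
jog_arm(translation=[[1,6.5,0],[0,0,-0.5],[0,0,-0.7],[0,0,0]], delta_rot=[[0,0,2.4],[0,0,0],[0,0,0],[0,0,0]], gripper=[-1,-1,-1,-1])

```text
time_s: 6.5
position: [0.5587, -0.2731, 0.0511]
eef_rot: [[-0.221, -0.975, 0.0], [-0.975, 0.221, 0.0], [-0.0, -0.0, -1.0]]
ft_force: [-1.8, 4.4, 5.5]
width: -0.0005
```

```bash
python3 st.py 6.75 8
```

```text
t 6.5 pos [ 0.5587 -0.2731  0.0511] s 129.3 rad err mm 0.33 heading 77.3 want 77.5 F [-1.8   4.4   5.54]
[1.0, 7.0] [1.0, 6.0] [1.0, 7.0] [0.0, 7.0] [0.0, 7.0] [0.0, 6.0] [-0.0, 7.0] [-1.0, 7.0] rot/row 2.5783100780887045
```

Request:
jog_arm(translation=[[0,0,1.2],[1,7,0],[1,6,0],[1,7,0],[0,7,0],[0,7,0],[0,6,0],[0,7,0]], delta_rot=[[0,0,0],[0,0,2.6],[0,0,2.6],[0,0,2.6],[0,0,2.6],[0,0,2.6],[0,0,2.6],[0,0,2.6]], gripper=[-1,-1,-1,-1,-1,-1,-1,-1])

```text
time_s: 7.3
position: [0.5617, -0.2265, 0.0517]
eef_rot: [[0.097, -0.995, -0.0], [-0.995, -0.097, -0.0], [0.0, 0.0, -1.0]]
ft_force: [0.2, -0.3, 0.9]
width: 0.0002
```

```bash
python3 st.py 6 1; python3 -c "
from h import *
im=snap('wrist','w7')[150:350,180:450]
cv2.imwrite('pics/z8.png',cv2.resize(im,None,fx=2.9,fy=2.9,interpolation=cv2.INTER_CUBIC)[:,:,::-1])"
```

```text
t 7.3 pos [ 0.5617 -0.2265  0.0517] s 176.1 rad err mm 0.4 heading 95.6 want 95.4 F [ 0.23 -0.27  0.88]
[-1.0, 6.0] rot/row 2.291831180523293
```

View pics/z8.png

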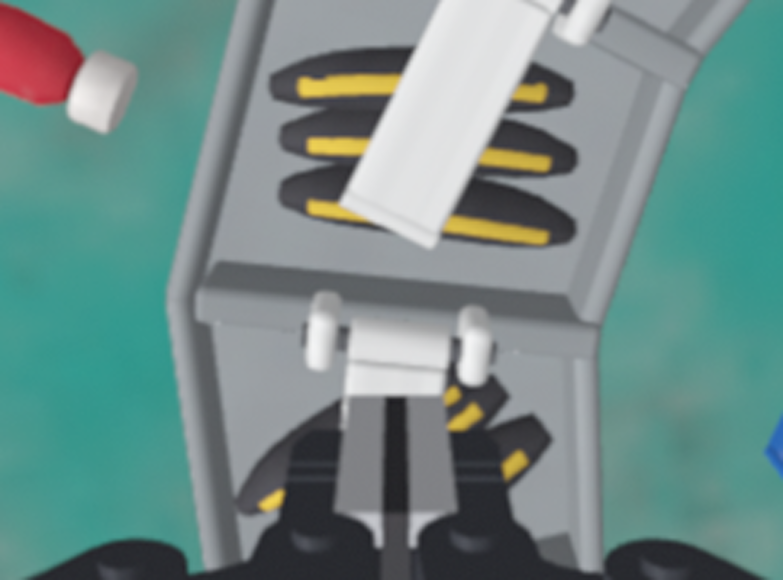

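Flap 3 is flat. I'll press flap 4 down, then retreat upwards.

Request:
jog_arm(translation=[[-0.5,6.5,0],[0,0,-0.5],[0,0,-0.7],[0,0,0]], delta_rot=[[0,0,2.4],[0,0,0],[0,0,0],[0,0,0]], gripper=[-1,-1,-1,-1])

```text
time_s: 7.75
position: [0.5613, -0.2197, 0.0511]
eef_rot: [[0.137, -0.991, 0.0], [-0.991, -0.137, 0.0], [-0.0, -0.0, -1.0]]
ft_force: [-2.0, 3.5, 6.9]
width: 0.0002
```

Request:
jog_arm(translation=[[0,0,1],[0,0,5],[0,0,20],[0,0,30],[0,20,20],[0,30,10],[0,30,0],[0,0,0]], delta_rot=[[0,0,0],[0,0,0],[0,0,0],[0,0,0],[0,0,0],[0,0,0],[0,0,0],[0,0,0]], gripper=[-1,-1,-1,-1,-1,-1,-1,-1])

```text
time_s: 8.55
position: [0.5617, -0.1374, 0.1376]
eef_rot: [[0.14, -0.99, 0.002], [-0.99, -0.14, 0.0], [-0.0, -0.002, -1.0]]
ft_force: [-0.9, 0.1, 0.4]
width: -0.0003
```

```bash
python3 st.py; python3 -c "
from h import *
snap('wrist','w8')"
```

```text
t 8.55 pos [ 0.5617 -0.1374  0.1376] s 252.5 rad err mm 31.82 heading 98.0 want 124.6 F [-0.86  0.12  0.37]
```

View pics/w8.png

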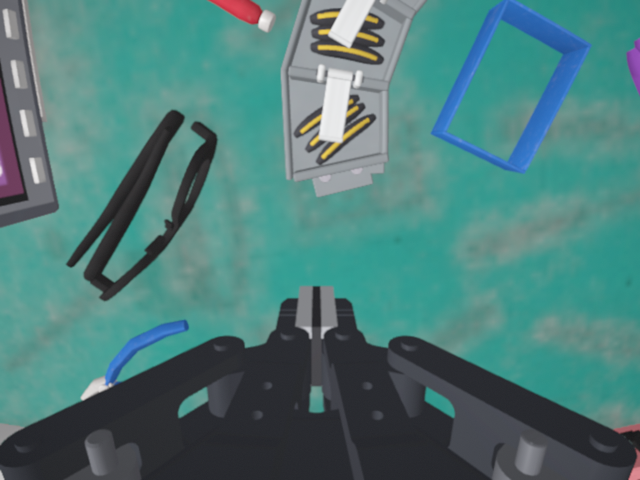

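Flap 4 is flat at (336,110), and the fingers are clear of the rack. I'll raise the arm for an overview check.

Request:
jog_arm(translation=[[0,5,30],[-10,10,30],[-10,10,30],[-10,10,30],[-10,10,30],[0,0,0],[0,0,0]], delta_rot=[[0,0,0],[0,0,0],[0,0,0],[0,0,0],[0,0,0],[0,0,0],[0,0,0]], gripper=[-1,-1,-1,-1,-1,-1,-1])

```text
time_s: 9.3
position: [0.5214, -0.095, 0.2873]
eef_rot: [[0.138, -0.99, 0.002], [-0.99, -0.138, 0.0], [-0.0, -0.002, -1.0]]
ft_force: [0.0, -0.9, -0.8]
width: 0.0002
```

```bash
python3 st.py; python3 -c "
from h import *
a=snap('wrist','w9');b=snap('top','t9')[150:390,220:540]
cv2.imwrite('pics/z9.png',np.hstack([cv2.resize(a[:300],(400,188)),cv2.resize(b,(400,300))[:188]])[:,:,::-1]);
cv2.imwrite('pics/z10.png',cv2.resize(a[0:240,200:520],None,fx=2.4,fy=2.4,interpolation=cv2.INTER_CUBIC)[:,:,::-1])"
```

```text
t 9.3 pos [ 0.5214 -0.095   0.2873] s 301.0 rad err mm 32.14 heading 97.9 want 143.1 F [ 0.01 -0.94 -0.81]
```

View pics/z10.png

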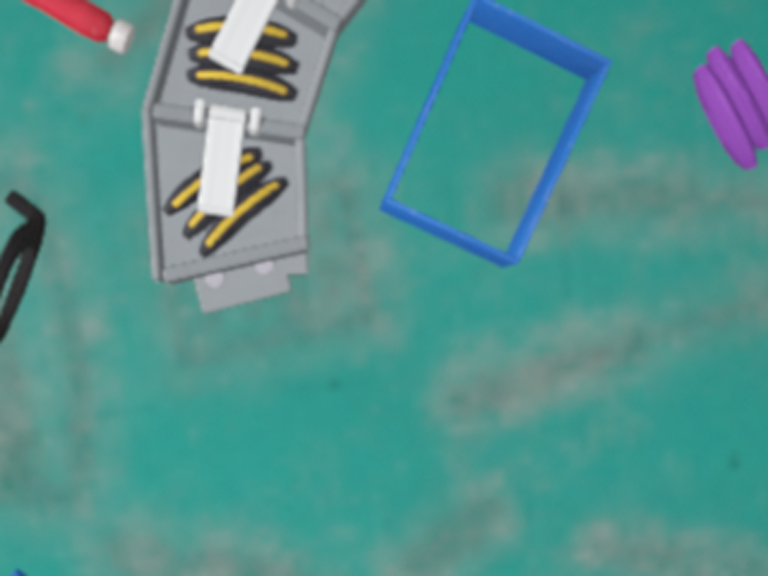

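View pics/t9.png

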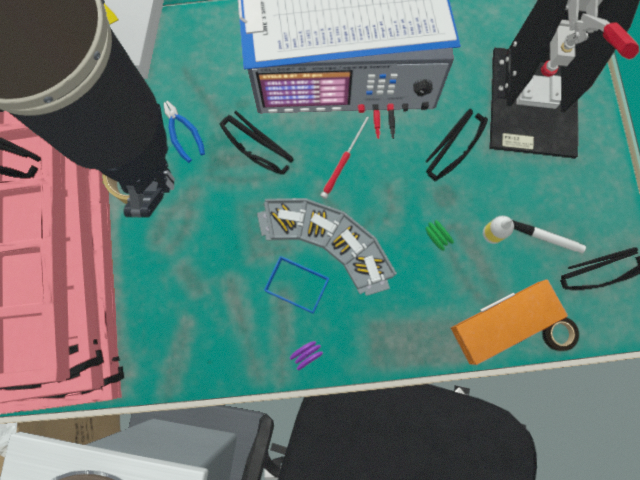

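The top view shows all four flaps lying flat at about (373,270), (351,242), (321,222) and (291,214). The bystanders are where they were and the arm is well clear, so I'm handing in.

```bash
python3 -c "
from plant import env
print(env.get_state()['qvel'].round(3));print(env.hand_in())"
```

```text
[-0.001  0.014 -0.005 -0.    -0.001 -0.   ]
the job is handed in; nothing more can be done
None
```

All four keeper flaps are shut flat over their bundles, pushed over in order 1 to 4. I handed the job in at about 9.3 s, well under the 38 s limit.

- **Method:** I found the rack from the top camera, with residuals up to about 2 mm. I then ran the shut fingertips along the arc, starting at about 36 mm above the table and dropping to about 33 mm once flap 1 was down. Each flap got a light press onto its end stop, with 5–8 N of upward force on the tool.
- **Last checks:** The final top picture shows all four flaps flat. By eye, the bundles, bin, screwdriver and spectacles look unmoved. The arm ended about 0.29 m up and clear of the rack.
- **Limits of the checks:** The arm blocked the scene camera when I tried it, so I judged flatness from the top and wrist views and from the stop contact. Single position readings taken while moving scattered by about 2 mm. While pressing flaps 2–4 there was also a sideways force of about 3–5 N, which I took to be friction. No check failed.

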